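Load the reel-parts spin cleaner and hold its bayonet lid at the run band

ROBOT

A 6-joint arm with a two-finger parallel gripper is mounted at the origin on the work surface. World frame = base frame: x ahead of the robot, y to its left, z up, the work surface at z = 0. Lengths are in m, angles in degrees, forces in N, time in s.
With the tool pointing down it reaches from about 0.3 to 1 m from the base axis. Payload 5.1 kg.
Tool frame: the origin (TCP) lies between the finger pads; the fingertips stand 8 mm ahead of it and the grasp point (between the pads) lies 11 mm behind it; z points along the fingers, y is the line along which they close (so a half turn about z gives the same grasp; the last joint's range is limited). The gripper opens to 95 mm and grips with 3 to 60 N. Pads are 20 mm wide; open, the fingers measure 119 mm over their backs; the gripper's body (75 mm by 180 mm) begins 59 mm behind the grasp point.
Start: joints at [-4.733, 7.093, 94.555, -0, 78.352, -4.733], TCP at [0.65, -0, 0.223] pointing down, gripper open.
Joint ranges: [-149.61, 149.61], [-58.7, 133.49], [1.44, 155.28], [-77.14, 257.14], [18.33, 153.61], [-166.67, 166.67]. Speed limits (degrees/s): [147.25, 147.25, 180, 180, 180, 180].

INTERFACE

Orientations are given as a 3x3 rotation matrix whose columns are the frame's x, y, z axes.
In Python, from station import r gives the robot as it stands. The module is installed in compiled form; this text tells all that it offers.
- The arm moves only by the tool send_rows, never from a script. Its argument "deltas" is a list of rows, each a list of 5 numbers: the gripper's target within -1 to 1 (shut at 1, half-way at 0, fully open at -1), then the shift along the world's x, y, z in mm, then the turn about the world's z in rad. A call has 1 to 5 rows; each row shifts and turns the commanded pose from where the row before left it; what a row does not reach is not made up. A row lasts 1/12 s, in which the tool goes at most 41.7 mm and 7.16 degrees, less where a joint would pass 70% of its speed; a pose out of reach is approached as far as the arm can. A call is refused whole if a number of a shift passes 41.7 or a number of a turn 0.125, either way. A call with a gripper value outside its range is refused whole. The fingers move at their own pace and stop on an object; the grip force is fixed at half the most. Time passes only in rows, so rows that do not move let the fingers close. It gives the time, the measured TCP pose, the force, the opening and the grip force at its end, in the units of the state.
- r.sense(): the state, without advancing time (a new reading comes with each control period).
- r.get_image(name): name is "scene" or "side" or "wrist"; returns a dict with "img" (420x560x3 uint8, red, green, blue), "intrinsics" (3x3 intrinsics, pixels), "T" (4x4, takes a point from camera to world coordinates). Camera axes: x right, y down, z forward; pixel columns grow to the right and rows downward; lengths in m; the calibration is good to about 2 mm. A picture is of the moment at which its call begins. There is no depth.
- r.finish_job(): hands the job in; it is judged then, once.
The state is a dict: "clock": time; "joint_pos": joint angles; "joint_velocities": joint speeds; "joint_efforts": joint torques, N m; "tool_pos": TCP position; "tcp_rot": TCP orientation; "ft_force": force on the tool from outside, world axes, zero at the start; "moment": the same for the moment, N m; "gripper_width": finger opening in m; "finger_force": force on a finger pad.
Only numpy, scipy, OpenCV 4.12 (cv2) and the standard library are available. Lean on these libraries where they do the work, as an engineer would, in place of code of your own. Each camera call takes 0.05 s, during which the arm holds its last target. There are 200 camera calls.

TASK

Clean the bail roller housing: lower it gently into the deep pot of the spin cleaner without dropping or banging it, and let go of it. Then put the blue lid on so that its two lugs go down through the notches and it sits flat on the rim, and twist it clockwise against its spring, half-way, until its white line points into the green band, short of the red mark where it locks; finish while still gripping it and holding it there, as the spring turns it back if it is let go. Leave the reel, the two washers and the wrench where they lie.

Things in the scene. Friction and masses are not known exactly. Their poses are not given: they have to be found in the camera images.
- pot: Round spin-cleaner pot, aluminium, 112 mm wide, screwed down; dark collar 120 mm wide, 4.5 mm thick, its flat rim 80 mm above the counter. Origin: centre of the underside, z up. Cavity 100 mm wide, mouth in the collar 81 mm wide. Its +x and -x sides bear lug notches. A grey motor box 60 mm wide, 58 mm high joins on +x, reaching 106 mm from the axis.
- pot_rim (a point): Centre of the pot's mouth, at the height of the rim, 80 mm above the counter; axes as the pot.
- pot_floor (a point): Centre of the pot's inner floor, 10 mm above the counter; axes as the pot.
- pot_notch (a point): Outer end, at rim height, of the lug notch on the pot's +x side, with a thin white tick beyond it (turn 0); a like notch and tick lie opposite, on -x. Each notch is 22 mm wide and reaches 52 mm from the axis.
- pot_green (a point): Middle of the green band painted on the collar outside the lid's edge, 0.70 rad clockwise (from above) of the +x tick; the band runs from 0.54 to 0.86 rad. A like band lies opposite. A red mark 1.27 rad clockwise of each tick shows where the lid locks.
- ring (a joint): Brass drive ring in the pot, under the collar: rad, 0 at rest (its two 20 mm key slots under the notches), growing clockwise from above, stop at 1.25; 1.20 counts as locked. A spring turns it back (0.04 N m at 0, 0.16 at 0.6, 0.28 at 1.2 rad). The lugs have 3 mm play each side in its slots: lid angle = ring value + about 0.07.
- lid: Blue bayonet lid, about 120 g. Origin: centre of its underside, z up. Plug 76 mm wide, z 0 to 12 mm; flange 100 mm wide, z 12 to 18; upright grip bar along x, 60 mm long, 16 mm thick (y), z 18 to 50. Steel lugs on +x and -x: 14 mm wide, z 0 to 6, reaching 47 mm from the axis. White line along x on the flange. Fits either way round. Seated, its origin is 12 mm below the rim.
- housing: Stainless bail roller housing: upright rounded barrel 25 mm in diameter, 50 mm high, dark band near its foot, about 70 g. Origin: centre of its flat underside (18 mm wide), z up. It may stand or lie in the pot (standing, it clears the lid by 8 mm). In the pot it must not meet over 25 N nor 0.5 m/s.
- reel: Orange surfcasting reel lying on the counter, about 190 x 120 mm, 85 mm high; origin at the middle of its underside. Bystander: leave alone.
- washer_a: Cream nylon drag washer, 36 mm across, 4 mm thick, flat on the counter; origin at the centre of its underside. Bystander: leave alone.
- washer_b: Second, identical cream nylon drag washer. Bystander: leave alone.
- wrench: Brass rotor nut wrench, 140 mm long, lying flat; origin under its middle. Bystander: leave alone.
Things that resemble listed ones, but are neither listed nor needed, are in the scene too. Of the things shaped like the lid, the blue one is meant.

How it is judged:
By the outcome, as a careful person would: the job done as asked, in the order asked, and still so for the second after the job is handed in, while the arm keeps its last pose, push and grip.
It also fails if it takes over 69 s, if anything falls off the work surface, if the arm or the gripper's body presses on something with over 40 N, if the wrist force passes 120 N, or if a joint passes its speed limit or range.

## Working session

There is one attempt and no reset: what is moved stays moved. The work goes in short steps, Python scripts to look and compute and a tool call to move; the robot and the scene stay as the last step left them, time stands still between calls to the robot, and variables do not carry over. Pictures are saved under pics/ and viewed, at most 10 in all, crops included, and the job is handed in when it is done.

Besides the shell and the picture viewer there is one more tool, called after "Emit:" in YAML: its name, and indented under it one key for each argument. send_rows: Moves the arm, as the interface text tells. Its arguments: {"type":"object","properties":{"deltas":{"type":"array"}},"required":["deltas"]}

```bash
mkdir -p pics; cat > h.py <<'E'
import numpy as np, cv2
from station import r
def get(n,save=None):
    d=r.get_image(n)
    if save: cv2.imwrite(f'pics/{save}.png',d['img'][:,:,::-1])
    return d
def ray(d,u,v,z):
    K=np.array(d['intrinsics']);T=np.array(d['T'])
    q=T[:3,:3]@np.linalg.solve(K,[u,v,1.]);o=T[:3,3]
    return o+q*(z-o[2])/q[2]
def proj(d,p):
    T=np.array(d['T']);c=T[:3,:3].T@(np.array(p)-T[:3,3]);q=np.array(d['intrinsics'])@c
    return q[:2]/q[2]
E
python3 - <<'E'
from h import *
a=get('scene')
b=get('side')
w=get('wrist')
im=cv2.resize(np.hstack([a['img'],b['img']])[:,:,::-1],(800,300))
cv2.imwrite('pics/s1.png',a['img'][:,:,::-1]);cv2.imwrite('pics/sd1.png',b['img'][:,:,::-1]);cv2.imwrite('pics/w1.png',w['img'][:,:,::-1])
for d in(a,b,w):print(np.round(d['T'],3).tolist(),np.round(d['intrinsics'],1).tolist())
E
```

```text
[[0.164, 0.646, -0.745, 1.349], [0.986, -0.113, 0.119, -0.008], [-0.008, -0.755, -0.656, 0.743], [0.0, 0.0, 0.0, 1.0]] [[381.6, 0.0, 283.9], [0.0, 381.6, 215.5], [0.0, 0.0, 1.0]]
[[0.997, -0.061, 0.053, 0.537], [-0.081, -0.728, 0.681, -0.541], [-0.003, -0.683, -0.73, 0.764], [0.0, 0.0, 0.0, 1.0]] [[443.5, 0.0, 278.7], [0.0, 443.5, 210.1], [0.0, 0.0, 1.0]]
[[1.0, 0.001, -0.002, 0.651], [-0.0, -0.958, -0.288, 0.081], [-0.002, 0.288, -0.958, 0.384], [0.0, 0.0, 0.0, 1.0]] [[315.4, 0.0, 277.1], [0.0, 315.4, 208.0], [0.0, 0.0, 1.0]]
```

View pics/s1.png

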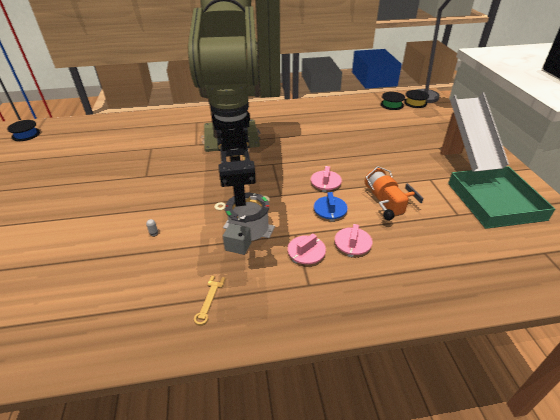

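View pics/sd1.png

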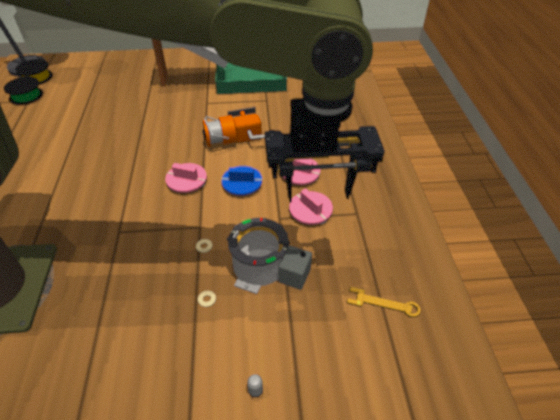

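The scene picture shows the housing near (152,228), the blue lid near (331,208), the pot near (248,212) and its motor box at (237,237). In the side picture they are near (255,384), (242,181), (258,245) and (295,267). Next I'll measure them by mask.

```bash
python3 - <<'E'
from h import *
S={'scene':((152,228),(331,208),(247,210),(237,232)),'side':((255,384),(242,181),(258,240),(297,262))}
for n,f in(('scene','s1'),('side','sd1')):
    d=get(n);im=d['img'].astype(int);R,G,B=im[...,0],im[...,1],im[...,2]
    m=((B>R+50)&(B>G+40)).astype(np.uint8)
    m[:100]=0
    k,l,s,c=cv2.connectedComponentsWithStats(m)
    for i in range(1,k):
        if s[i,4]>60:
            x,y,w,h=s[i,:4];print(n,'blue',s[i],c[i],'flange',ray(d,*c[i],.018)[:2].round(3))
    for p,z in zip(S[n],(.025,.018,.08,.058)):print(n,p,ray(d,*p,z).round(3))
d=get('side');cv2.imwrite('pics/c1.png',np.hstack([cv2.resize(d['img'][200:300,205:325,::-1],None,fx=4,fy=4,interpolation=2),cv2.resize(d['img'][360:420,215:295,::-1],None,fx=4,fy=4,interpolation=2).repeat(1,0)if 0 else cv2.resize(d['img'][150:210,205:285,::-1],(320,400),interpolation=2)]))
E
```

```text
scene blue [ 14 130  22   9 102] [ 24.53921569 134.1372549 ] flange [-0.121 -0.788]
scene blue [314 192  33  27 612] [330.10620915 206.56535948] flange [0.51  0.265]
scene (152, 228) [ 0.523 -0.247  0.025]
scene (331, 208) [0.517 0.266 0.018]
scene (247, 210) [0.557 0.018 0.08 ]
scene (237, 232) [ 0.615 -0.015  0.058]
side blue [222 166  40  29 899] [241.43381535 180.16573971] flange [0.509 0.263]
side (255, 384) [ 0.52  -0.245  0.025]
side (242, 181) [0.51  0.26  0.018]
side (258, 240) [0.54  0.019 0.08 ]
side (297, 262) [ 0.614 -0.025  0.058]
```

View pics/c1.png

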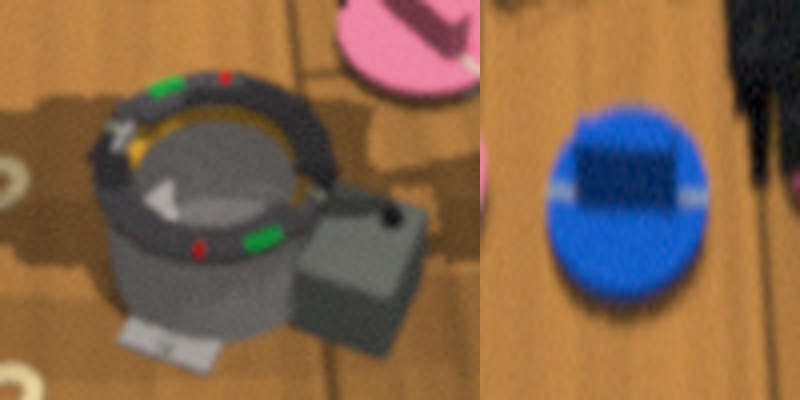

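View pics/w1.png

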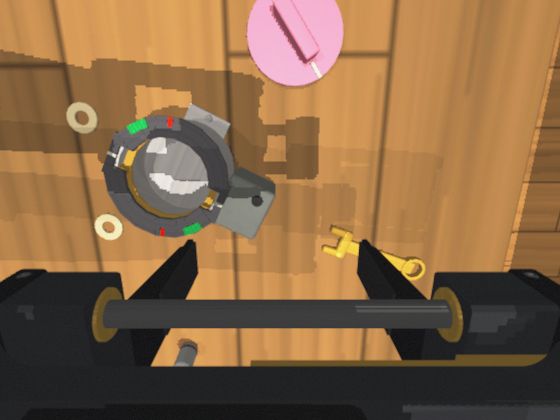

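The crop shows both ticks, greens and reds. The wrist view gives the ticks at (113,157) and (213,205), greens at (137,127) and (192,229), reds at (170,121) and (162,231). The housing's top is near (187,347).

```bash
python3 - <<'E'
from h import *
print(np.round(r.sense()['tcp_rot'],3).tolist())
d=get('wrist');im=d['img'].astype(int);R,G,B=im[...,0],im[...,1],im[...,2]
def blobs(m,lo,hi):
    k,l,s,c=cv2.connectedComponentsWithStats(m.astype(np.uint8))
    return [(c[i].round(1),s[i,4]) for i in range(1,k) if lo<s[i,4]<hi and 95<c[i][0]<240 and 100<c[i][1]<245]
P=lambda u:ray(d,*u,.08)[:2]
g=[P(c) for c,_ in blobs((G>R+50)&(G>B+40),20,900)]
rd=[P(c) for c,_ in blobs((R>G+120)&(R>B+120)&(B<80)&(G<60),5,900)]
print(g,rd)
for n,q,off in(('green',g,.7),('red',rd,1.27)):
    v=q[0]-q[1] if q[0][0]>q[1][0] else q[1]-q[0]
    print(n,(q[0]+q[1])/2,np.linalg.norm(v)/2,np.degrees(np.arctan2(v[1],v[0])+off))
t=[P((113,157)),P((213,205))];v=t[1]-t[0];print('tick',(t[0]+t[1])/2,np.linalg.norm(v)/2,np.degrees(np.arctan2(v[1],v[0])))
print('housing top',ray(d,187,345,.05))
E
```

```text
[[-0.0, 1.0, -0.001], [1.0, 0.0, 0.0], [0.0, -0.001, -1.0]]
[array([0.51877272, 0.06960788]), array([ 0.56227063, -0.03212046])] [array([0.54988501, 0.07366451]), array([ 0.53105357, -0.03630712])]
green [0.54052168 0.01874371] 0.05531890472031521 -26.741939438676273
red [0.54046929 0.01867869] 0.05578615992604728 153.0486124233751
tick [0.53922324 0.01657301] 0.052549284133830344 -27.235583828508656
housing top [ 0.53544754 -0.20216156  0.05      ]
```

Emit:
send_rows:
  deltas:
    - [-1,-25,-39,0,0]
    - [-1,-25,-39,0,0]
    - [-1,-26,-39,0,0]
    - [-1,-26,-39,0,0]
    - [-1,-26,-39,0,0]

```text
clock: 0.77
tool_pos: [0.5345, -0.1754, 0.2228]
tcp_rot: [[-0.001, 1.0, 0.0], [1.0, 0.001, -0.0], [-0.0, 0.0, -1.0]]
ft_force: [0.8, -1.2, 1.2]
gripper_width: 0.0952
finger_force: 0.0
```

Emit:
send_rows:
  deltas:
    - [-1,0,0,0,0]
    - [-1,0,0,0,0]
    - [-1,0,0,0,0]

```text
clock: 1.02
tool_pos: [0.5358, -0.1742, 0.2228]
tcp_rot: [[0.001, 1.0, 0.001], [1.0, -0.001, 0.0], [0.0, 0.001, -1.0]]
ft_force: [-0.7, -0.1, -0.2]
gripper_width: 0.0952
finger_force: 0.0
```

```bash
python3 - <<'E'
from h import *
s=r.sense();print(s['clock'],s['tool_pos'],s['gripper_width'])
d=get('wrist','w2');print(proj(d,[.522,-.246,.05]),proj(d,[.522,-.246,0]))
E
```

```text
1.0167 [ 0.53576876 -0.17424075  0.22284445] 0.0951707685061206
[264.55094146 250.99103734] [266.00520093 234.99782814]
```

View pics/w2.png

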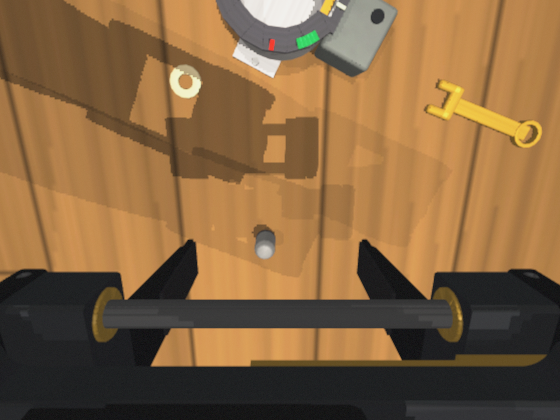

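The wrist view confirms the housing: top near (265,248) and foot near (266,236), matching the predicted point (0.522,-0.246). The next move goes down over it.

Emit:
send_rows:
  deltas:
    - [-1,-4,-24,-20,0]
    - [-1,-5,-24,-30,0]
    - [-1,-5,-24,-30,0]
    - [-1,0,0,-20,0]
    - [-1,0,0,0,0]

```text
clock: 1.48
tool_pos: [0.5191, -0.2441, 0.1168]
tcp_rot: [[-0.0, 1.0, -0.009], [1.0, 0.0, 0.005], [0.005, -0.009, -1.0]]
ft_force: [-1.1, -0.2, -1.1]
gripper_width: 0.0952
finger_force: 0.0
```

Emit:
send_rows:
  deltas:
    - [-1,0,0,0,0]

```text
clock: 1.57
tool_pos: [0.5216, -0.2447, 0.1214]
tcp_rot: [[-0.002, 1.0, -0.003], [1.0, 0.002, 0.002], [0.002, -0.003, -1.0]]
ft_force: [0.5, 1.3, 0.4]
gripper_width: 0.0952
finger_force: 0.0
```

Emit:
send_rows:
  deltas:
    - [-1,0,-1,-25,0]
    - [-1,0,0,-25,0]
    - [-1,0,0,-25,0]
    - [-1,0,0,-15,0]
    - [-1,0,0,-8,0]

```text
clock: 1.98
tool_pos: [0.5226, -0.246, 0.0245]
tcp_rot: [[-0.002, 1.0, 0.0], [1.0, 0.002, 0.0], [0.0, 0.0, -1.0]]
ft_force: [0.3, 0.2, 0.6]
gripper_width: 0.095
finger_force: 0.0
```

Emit:
send_rows:
  deltas:
    - [-1,0,0,0,0]
    - [-1,0,0,0,0]

```text
clock: 2.15
tool_pos: [0.5233, -0.2471, 0.0264]
tcp_rot: [[-0.001, 1.0, 0.002], [1.0, 0.001, -0.001], [-0.001, 0.002, -1.0]]
ft_force: [0.0, -0.1, 0.1]
gripper_width: 0.095
finger_force: 0.0
```

Emit:
send_rows:
  deltas:
    - [0.3,0,0,0,0]
    - [0.5,0,0,0,0]
    - [1,0,0,0,0]
    - [1,0,0,0,0]
    - [1,0,0,0,0]

```text
clock: 2.57
tool_pos: [0.5219, -0.2474, 0.0252]
tcp_rot: [[0.0, 1.0, 0.001], [1.0, -0.0, -0.0], [-0.0, 0.001, -1.0]]
ft_force: [-1.2, 0.9, 0.2]
gripper_width: 0.0669
finger_force: 0.0
```

Emit:
send_rows:
  deltas:
    - [1,0,0,0,0]
    - [1,0,0,0,0]
    - [1,0,0,0,0]

```text
clock: 2.82
tool_pos: [0.5216, -0.2472, 0.0246]
tcp_rot: [[0.0, 1.0, -0.0], [1.0, -0.0, 0.0], [0.0, -0.0, -1.0]]
ft_force: [-0.8, -0.2, 0.1]
gripper_width: 0.0474
finger_force: 0.0
```

Emit:
send_rows:
  deltas:
    - [1,0,0,0,0]
    - [1,0,0,0,0]
    - [1,0,0,0,0]
    - [1,0,0,0,0]
    - [1,0,0,0,0]

```text
clock: 3.23
tool_pos: [0.5216, -0.2472, 0.0246]
tcp_rot: [[-0.0, 1.0, -0.0], [1.0, 0.0, 0.0], [0.0, -0.0, -1.0]]
ft_force: [-0.4, 0.7, -0.2]
gripper_width: 0.0237
finger_force: 30.0
```

Emit:
send_rows:
  deltas:
    - [1,0,0,10,0]
    - [1,0,0,30,0]
    - [1,0,0,35,0]
    - [1,0,0,35,0]
    - [1,0,0,35,0]

```text
clock: 3.65
tool_pos: [0.5214, -0.2469, 0.1717]
tcp_rot: [[-0.0, 1.0, -0.0], [1.0, 0.0, 0.0], [0.0, -0.0, -1.0]]
ft_force: [0.5, -0.8, -1.3]
gripper_width: 0.0241
finger_force: 30.0
```

Emit:
send_rows:
  deltas:
    - [1,2,20,0,0]
    - [1,2,28,0,0]
    - [1,3,28,0,0]
    - [1,3,28,0,0]
    - [1,3,28,0,0]

```text
clock: 4.07
tool_pos: [0.5346, -0.114, 0.1705]
tcp_rot: [[0.001, 1.0, 0.001], [1.0, -0.001, -0.0], [-0.0, 0.001, -1.0]]
ft_force: [0.4, -0.3, -1.5]
gripper_width: 0.0243
finger_force: 30.0
```

Emit:
send_rows:
  deltas:
    - [1,3,28,0,0]
    - [1,3,28,0,0]
    - [1,0,28,0,0]
    - [1,0,28,0,0]
    - [1,0,22,0,0]

```text
clock: 4.48
tool_pos: [0.5405, 0.0207, 0.1704]
tcp_rot: [[-0.001, 1.0, 0.001], [1.0, 0.001, 0.0], [0.0, 0.001, -1.0]]
ft_force: [0.9, 0.3, -1.5]
gripper_width: 0.0236
finger_force: 30.0
```

Emit:
send_rows:
  deltas:
    - [1,0,0,0,0]
    - [1,0,0,0,0]
    - [1,0,0,0,0]

```text
clock: 4.73
tool_pos: [0.5407, 0.0185, 0.17]
tcp_rot: [[-0.0, 1.0, 0.0], [1.0, 0.0, -0.0], [-0.0, 0.0, -1.0]]
ft_force: [-0.4, -0.4, -1.6]
gripper_width: 0.0241
finger_force: 30.0
```

```bash
python3 - <<'E'
from h import *
s=r.sense();print(s['clock'],s['tool_pos'],s['gripper_width'])
a=get('side');b=get('scene')
c=lambda im,x,y:cv2.resize(im[y:y+130,x:x+130,::-1],(400,400),interpolation=2)
cv2.imwrite('pics/c3.png',np.hstack([c(a['img'],195,160),c(b['img'],185,140)]))
E
```

```text
4.7333 [0.54070953 0.01845654 0.1700402 ] 0.02409322075856007
```

View pics/c3.png

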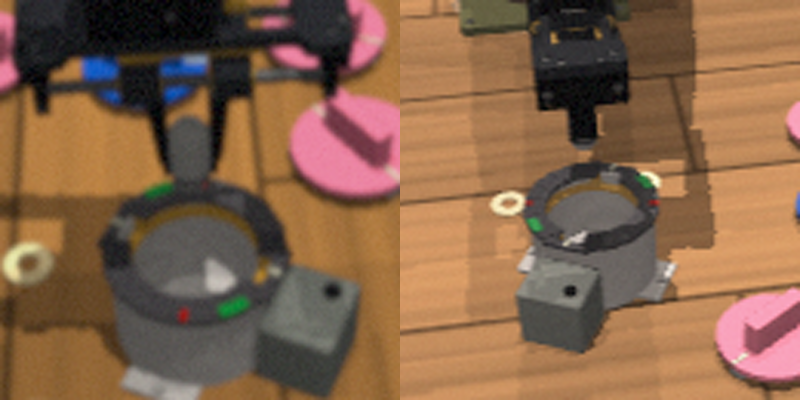

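The housing hangs upright in the fingers, with its foot near crop (190,180) in the side view, above the mouth centred near (205,240). I'll lower it slowly now.

Emit:
send_rows:
  deltas:
    - [1,0,0,-15,0]
    - [1,0,0,-20,0]
    - [1,0,0,-20,0]
    - [1,0,0,-20,0]
    - [1,0,0,-15,0]

```text
clock: 5.25
tool_pos: [0.5399, 0.0177, 0.078]
tcp_rot: [[0.002, 1.0, -0.002], [1.0, -0.002, -0.0], [-0.0, -0.002, -1.0]]
ft_force: [0.6, -0.4, -1.1]
gripper_width: 0.0241
finger_force: 30.0
```

Emit:
send_rows:
  deltas:
    - [1,0,0,-15,0]
    - [1,0,0,-10,0]
    - [1,0,0,-6,0]
    - [1,0,0,-4,0]
    - [1,0,0,-2,0]

```text
clock: 5.67
tool_pos: [0.5408, 0.0184, 0.0426]
tcp_rot: [[0.001, 1.0, 0.0], [1.0, -0.001, -0.0], [-0.0, 0.0, -1.0]]
ft_force: [-0.6, -0.1, -0.7]
gripper_width: 0.0239
finger_force: 30.0
```

Emit:
send_rows:
  deltas:
    - [1,0,0,-2,0]
    - [1,0,0,-1,0]
    - [1,0,0,-1,0]
    - [1,0,0,0,0]

```text
clock: 6.0
tool_pos: [0.541, 0.0188, 0.0391]
tcp_rot: [[-0.0, 1.0, 0.001], [1.0, 0.0, -0.0], [-0.0, 0.001, -1.0]]
ft_force: [-0.2, -0.8, -0.6]
gripper_width: 0.0237
finger_force: 30.0
```

Emit:
send_rows:
  deltas:
    - [1,0,0,-1,0]
    - [1,0,0,-1,0]
    - [1,0,0,0,0]
    - [1,0,0,-1,0]
    - [1,0,0,0,0]

```text
clock: 6.42
tool_pos: [0.5406, 0.0188, 0.0355]
tcp_rot: [[-0.0, 1.0, -0.0], [1.0, 0.0, 0.0], [0.0, -0.0, -1.0]]
ft_force: [-0.7, -0.3, 0.4]
gripper_width: 0.0238
finger_force: 30.0
```

Emit:
send_rows:
  deltas:
    - [1,0,0,-0.5,0]
    - [1,0,0,-0.5,0]
    - [1,0,0,0,0]

```text
clock: 6.67
tool_pos: [0.5407, 0.0188, 0.0346]
tcp_rot: [[-0.0, 1.0, -0.0], [1.0, 0.0, -0.0], [-0.0, -0.0, -1.0]]
ft_force: [0.2, 0.4, 0.0]
gripper_width: 0.0239
finger_force: 30.0
```

Emit:
send_rows:
  deltas:
    - [1,0,0,-0.4,0]
    - [1,0,0,0,0]

```text
clock: 6.83
tool_pos: [0.5407, 0.0188, 0.0346]
tcp_rot: [[-0.0, 1.0, -0.0], [1.0, 0.0, -0.0], [-0.0, -0.0, -1.0]]
ft_force: [-1.1, 0.4, 1.8]
gripper_width: 0.0237
finger_force: 30.0
```

Emit:
send_rows:
  deltas:
    - [0.4,0,0,0,0]
    - [0.3,0,0,0,0]
    - [0.2,0,0,0,0]
    - [0.2,0,0,0,0]
    - [0.2,0,0,0,0]

```text
clock: 7.25
tool_pos: [0.5407, 0.0188, 0.0342]
tcp_rot: [[-0.0, 1.0, 0.0], [1.0, 0.0, -0.0], [-0.0, 0.0, -1.0]]
ft_force: [0.5, -0.2, 0.5]
gripper_width: 0.0376
finger_force: 0.0
```

Emit:
send_rows:
  deltas:
    - [0.2,0,0,10,0]
    - [0.2,0,0,30,0]
    - [0.2,0,0,35,0]
    - [0.2,0,0,35,0]
    - [0.2,0,0,35,0]

```text
clock: 7.67
tool_pos: [0.5403, 0.0188, 0.1814]
tcp_rot: [[-0.0, 1.0, 0.0], [1.0, 0.0, -0.0], [-0.0, 0.0, -1.0]]
ft_force: [0.8, -0.1, -0.2]
gripper_width: 0.0382
finger_force: 0.0
```

Emit:
send_rows:
  deltas:
    - [-1,-6,10,30,0.12]
    - [-1,-6,20,15,0.12]
    - [-1,-6,20,0,0.12]
    - [-1,-6,20,0,0.12]
    - [-1,-6,20,0,0.12]

```text
clock: 8.08
tool_pos: [0.5106, 0.1096, 0.226]
tcp_rot: [[-0.569, 0.822, 0.002], [0.822, 0.569, 0.0], [-0.001, 0.002, -1.0]]
ft_force: [-0.3, -0.4, -0.4]
gripper_width: 0.0657
finger_force: 0.0
```

Emit:
send_rows:
  deltas:
    - [-1,-6,20,0,0.12]
    - [-1,-6,20,0,0.12]
    - [-1,-6,20,0,0.12]
    - [-1,-6,20,0,0.12]
    - [-1,-6,20,0,0.12]

```text
clock: 8.5
tool_pos: [0.4803, 0.2098, 0.2252]
tcp_rot: [[-0.934, 0.357, 0.001], [0.357, 0.934, 0.0], [-0.001, 0.001, -1.0]]
ft_force: [-0.0, -0.7, 0.6]
gripper_width: 0.0942
finger_force: 0.0
```

Emit:
send_rows:
  deltas:
    - [-1,-6,20,0,0.12]
    - [-1,-6,20,0,0.12]
    - [-1,-6,15,0,0.12]
    - [-1,0,0,0,0.01]
    - [-1,0,0,0,0]

```text
clock: 8.92
tool_pos: [0.4625, 0.2642, 0.2249]
tcp_rot: [[-1.0, 0.001, 0.001], [0.001, 1.0, -0.0], [-0.001, -0.0, -1.0]]
ft_force: [0.3, 0.2, 0.4]
gripper_width: 0.095
finger_force: 0.0
```

```bash
python3 - <<'E'
from h import *
s=r.sense();print(s['clock'],s['tool_pos'],s['gripper_width'],s['joint_pos'])
d=get('wrist','w4');im=d['img'].astype(int);R,G,B=im[...,0],im[...,1],im[...,2]
m=((B>R+50)&(B>G+40)).astype(np.uint8)
k,l,st,c=cv2.connectedComponentsWithStats(m);i=1+np.argmax(st[1:,4]);print(st[i],c[i],proj(d,[.51,.263,.018]))
E
```

```text
8.9167 [0.46248197 0.26417546 0.2248616 ] 0.09503853867375522 [ 2.39721081e+01 -8.00763704e+00  1.09351002e+02 -2.34658163e-02
  7.86244513e+01 -6.59715824e+01]
[ 239  182   80   77 4756] [278.6059714  220.02901598] [276.61238945 221.21899442]
```

View pics/w4.png

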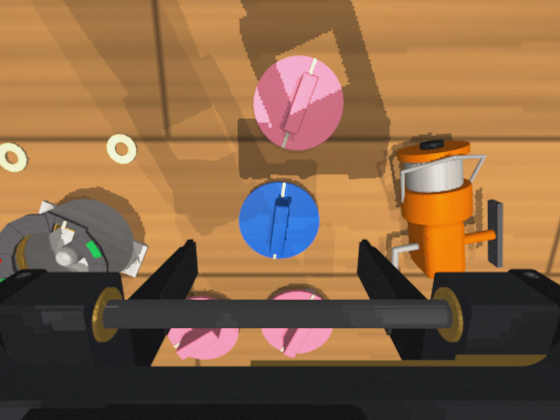

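The lid lies centred near (279,220), with its line running from (283,183) to (275,258). The housing is visible standing in the pot at (67,258).

```bash
python3 - <<'E'
from h import *
d=get('wrist');im=d['img'].astype(int);R,G,B=im[...,0],im[...,1],im[...,2]
m=((B>R+50)&(B>G+40)).astype(np.uint8)
m=cv2.morphologyEx(m,cv2.MORPH_CLOSE,np.ones((5,5)))
k,l,st,c=cv2.connectedComponentsWithStats(m);i=1+np.argmax(st[1:,4])
(cx,cy),rad=cv2.minEnclosingCircle(np.argwhere(l==i)[:,::-1].astype(np.int32));print(cx,cy,rad,ray(d,cx,cy,.018),'r',ray(d,cx+rad,cy,.018)[:2]-ray(d,cx,cy,.018)[:2])
yy,xx=np.indices(R.shape);w=(np.hypot(xx-cx,yy-cy)<rad+1)&(np.hypot(xx-cx,yy-cy)>22)&(np.minimum(np.minimum(R,G),B)>150)&(abs(xx-cx)<14)
k,l,st,c=cv2.connectedComponentsWithStats(w.astype(np.uint8))
p=sorted([c[i] for i in range(1,k) if st[i,4]>5],key=lambda q:q[1]);print(p)
a,b=[ray(d,*q,.018)[:2] for q in(p[0],p[-1])];v=a-b;print((a+b)/2,np.degrees(np.arctan2(v[1],v[0])))
# bar: dark blue top
t=((B>R+50)&(B>G+40)&(B<165)).astype(np.uint8);k,l,st,c=cv2.connectedComponentsWithStats(t);i=1+np.argmax(st[1:,4]);print(st[i],c[i])
q=np.array([ray(d,*x,.05)[:2] for x in cv2.boxPoints(cv2.minAreaRect(np.argwhere(l==i)[:,::-1].astype(np.int32)))]);print(q)
E
```

```text
279.417724609375 220.0 40.0345458984375 [0.50860449 0.26584615 0.018     ] r [0.00012294 0.04949876]
[array([283.54901961, 188.82352941]), array([274.875 , 256.0625])]
[0.51324138 0.26541385] 173.02055160277737
[271 195  21  52 202] [280.88613861 207.42574257]
[[0.52882466 0.25267733]
 [0.46694648 0.26285787]
 [0.46984656 0.27949638]
 [0.53202835 0.27014831]]
```

Lid measured at (0.509,0.266), with its x axis at -7°.

Emit:
send_rows:
  deltas:
    - [-0.3,12,1,-15,-0.06]
    - [-0.3,12,0.5,-30,-0.06]
    - [-0.3,12,0,-30,0]
    - [-0.3,10,0,-30,0]
    - [-0.3,0,0,-20,0]

```text
clock: 9.43
tool_pos: [0.5094, 0.2635, 0.0965]
tcp_rot: [[-0.992, 0.124, -0.002], [0.124, 0.992, -0.001], [0.002, -0.001, -1.0]]
ft_force: [-0.8, -0.3, 0.2]
gripper_width: 0.0671
finger_force: 0.0
```

Emit:
send_rows:
  deltas:
    - [-0.3,0,0,0,0]
    - [-0.3,0,0,0,0]
    - [-0.3,0,0,0,0]

```text
clock: 9.68
tool_pos: [0.5097, 0.2651, 0.1009]
tcp_rot: [[-0.993, 0.122, 0.002], [0.122, 0.993, 0.001], [-0.002, 0.001, -1.0]]
ft_force: [-1.3, 0.3, 0.9]
gripper_width: 0.062
finger_force: 0.0
```

```bash
python3 - <<'E'
from h import *
s=r.sense();R=np.array(s['tcp_rot']);print(s['tool_pos'],s['gripper_width'],np.degrees(np.arctan2(-R[0,1],R[1,1])))
E
```

```text
[0.50970396 0.26514812 0.1009135 ] 0.06200146246140439 -6.996408375238257
```

Emit:
send_rows:
  deltas:
    - [-0.3,-0.5,0.5,-20,0]
    - [-0.3,0,0,-20,0]
    - [-0.3,0,0,-15,0]
    - [-0.3,0,0,-9,0]
    - [-0.3,0,0,-6,0]

```text
clock: 10.1
tool_pos: [0.5088, 0.2661, 0.0301]
tcp_rot: [[-0.993, 0.121, 0.002], [0.121, 0.993, 0.001], [-0.002, 0.001, -1.0]]
ft_force: [-0.3, -0.3, -0.3]
gripper_width: 0.0619
finger_force: 0.0
```

Emit:
send_rows:
  deltas:
    - [0,0,0,0,0]
    - [0.5,0,0,0,0]
    - [1,0,0,0,0]
    - [1,0,0,0,0]
    - [1,0,0,0,0]

```text
clock: 10.52
tool_pos: [0.5088, 0.2661, 0.0303]
tcp_rot: [[-0.993, 0.12, 0.002], [0.12, 0.993, 0.001], [-0.001, 0.001, -1.0]]
ft_force: [0.1, 0.9, -0.6]
gripper_width: 0.0338
finger_force: 0.0
```

Emit:
send_rows:
  deltas:
    - [1,0,0,0,0]
    - [1,0,0,0,0]
    - [1,0,0,0,0]
    - [1,0,0,0,0]
    - [1,0,0,0,0]

```text
clock: 10.93
tool_pos: [0.5083, 0.2659, 0.0294]
tcp_rot: [[-0.993, 0.12, 0.0], [0.12, 0.993, 0.0], [-0.0, 0.0, -1.0]]
ft_force: [0.2, 0.5, 1.3]
gripper_width: 0.0161
finger_force: 30.0
```

Emit:
send_rows:
  deltas:
    - [1,0,0,10,0]
    - [1,0,0,30,0]
    - [1,0,0,35,0]
    - [1,0,0,35,0]
    - [1,0,0,30,0]

```text
clock: 11.35
tool_pos: [0.5082, 0.2658, 0.1719]
tcp_rot: [[-0.993, 0.121, 0.001], [0.121, 0.993, 0.0], [-0.001, 0.0, -1.0]]
ft_force: [1.1, 0.2, -0.4]
gripper_width: 0.0157
finger_force: 30.0
```

Emit:
send_rows:
  deltas:
    - [1,3,-20,0,-0.07]
    - [1,4,-27,0,-0.07]
    - [1,4,-27,0,-0.07]
    - [1,4,-27,0,-0.07]
    - [1,4,-27,0,-0.07]

```text
clock: 11.77
tool_pos: [0.5269, 0.1366, 0.1696]
tcp_rot: [[-0.89, 0.456, -0.0], [0.456, 0.89, -0.0], [-0.0, -0.0, -1.0]]
ft_force: [0.3, 0.9, -2.0]
gripper_width: 0.0161
finger_force: 30.0
```

Emit:
send_rows:
  deltas:
    - [1,4,-27,0,0]
    - [1,3,-27,0,0]
    - [1,3,-27,0,0]
    - [1,3,-25,0,0]
    - [1,0,-13,0,0]

```text
clock: 12.18
tool_pos: [0.5402, 0.0165, 0.1695]
tcp_rot: [[-0.89, 0.455, 0.0], [0.455, 0.89, -0.001], [-0.0, -0.001, -1.0]]
ft_force: [-0.2, 0.2, -1.4]
gripper_width: 0.0159
finger_force: 30.0
```

Emit:
send_rows:
  deltas:
    - [1,0,0,0,0]
    - [1,0,0,0,0]
    - [1,0,0,0,0]

```text
clock: 12.43
tool_pos: [0.5399, 0.0196, 0.1692]
tcp_rot: [[-0.891, 0.453, -0.0], [0.453, 0.891, 0.001], [0.001, 0.0, -1.0]]
ft_force: [0.8, 0.3, -1.9]
gripper_width: 0.0161
finger_force: 30.0
```

```bash
python3 - <<'E'
from h import *
s=r.sense();R=np.array(s['tcp_rot']);print(s['clock'],s['tool_pos'],s['gripper_width'],np.degrees(np.arctan2(-R[0,1],R[1,1])),s['ft_force'],s['moment'])
w=get('wrist');a=get('side')
cv2.imwrite('pics/w5.png',np.hstack([w['img'][100:380,80:480,::-1],cv2.resize(a['img'][150:290,190:330,::-1],(280,280),interpolation=2)]))
E
```

```text
12.4333 [0.5399469  0.01962168 0.16923786] 0.016089407513265645 -26.952841902562717 [ 0.81074983  0.34864776 -1.91279614] [ 0.04595735 -0.0267687   0.01331639]
```

View pics/w5.png

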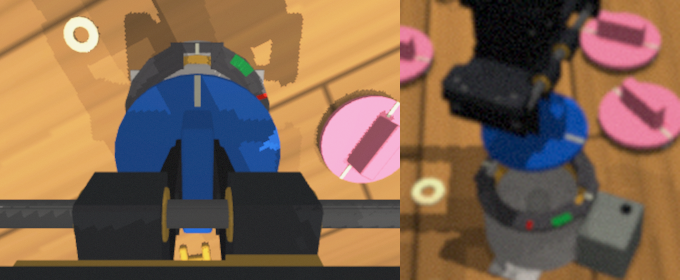

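The wrist view shows the lid's line at crop (197,92), lined up with the pot's tick at (197,47). The lid looks level. I'll measure the lid's centre relative to the TCP.

```bash
python3 - <<'E'
from h import *
from scipy.optimize import least_squares
s=r.sense();tp=np.array(s['tool_pos']);d=get('wrist');im=d['img'].astype(int);R,G,B=im[...,0],im[...,1],im[...,2]
m=((B>R+40)&(B>G+30)).astype(np.uint8);m=cv2.morphologyEx(m,cv2.MORPH_CLOSE,np.ones((7,7)))
pts=[]
for c in range(205,352,3):
    rr=np.where(m[150:265,c])[0]
    if len(rr):
        pts.append((c,150+rr[0]-.5))
z=tp[2]-.0294+.018
P=np.array([ray(d,*p,z)[:2] for p in pts])
f=least_squares(lambda q:np.hypot(*(P-q[:2]).T)-q[2],[*tp[:2],.05],loss='soft_l1',f_scale=.001);print(f.x,np.abs(f.fun).max(),'c-tcp',f.x[:2]-tp[:2])
f2=least_squares(lambda q:np.hypot(*(P-q[:2]).T)-.05,tp[:2],loss='soft_l1',f_scale=.001);print('r50',f2.x-tp[:2])
w=(np.min(im,2)>115)&(np.ptp(im,axis=2)<60);w[:176]=0;w[206:]=0;w[:,:268]=0;w[:,288:]=0
q=np.argwhere(w)[:,::-1];print(len(q));vx,vy,x0,y0=cv2.fitLine(q.astype(np.float32),1,0,.01,.01).ravel();print(vx,vy,x0,y0)
a,b=ray(d,x0-15*vx*np.sign(vy),y0-15*abs(vy),z),ray(d,x0+15*vx*np.sign(vy),y0+15*abs(vy),z);v=(b-a)[:2];print('lid ang',np.degrees(np.arctan2(v[1],v[0])))
E
```

```text
[0.54037877 0.01953934 0.04893563] 0.0003615363904734478 c-tcp [ 0.00037223 -0.00036815]
r50 [ 0.00144296 -0.00091701]
151
1.9470718e-07 -1.0 277.0 193.15366
lid ang -26.911119167326728
```

Emit:
send_rows:
  deltas:
    - [1,0,-0.4,-10,0]
    - [1,0,0,-15,0]
    - [1,0,0,-15,0]
    - [1,0,0,-10,0]
    - [1,0,0,-4,0]

```text
clock: 13.0
tool_pos: [0.5386, 0.0189, 0.1125]
tcp_rot: [[-0.891, 0.453, -0.004], [0.453, 0.891, 0.0], [0.004, -0.002, -1.0]]
ft_force: [-0.1, -0.1, -1.7]
gripper_width: 0.0156
finger_force: 30.0
```

Emit:
send_rows:
  deltas:
    - [1,0,0,-2,0]
    - [1,0,0,-1,0]
    - [1,0,0,-1,0]
    - [1,0,0,-1,0]
    - [1,0,0,0,0]

```text
clock: 13.42
tool_pos: [0.5406, 0.0184, 0.1108]
tcp_rot: [[-0.891, 0.454, 0.001], [0.454, 0.891, -0.0], [-0.001, 0.0, -1.0]]
ft_force: [-0.1, 0.0, -0.8]
gripper_width: 0.0159
finger_force: 30.0
```

Emit:
send_rows:
  deltas:
    - [1,0,0,-1,0]
    - [1,0,0,-1,0]
    - [1,0,0,0,0]

```text
clock: 13.67
tool_pos: [0.5402, 0.0184, 0.1082]
tcp_rot: [[-0.891, 0.454, 0.0], [0.454, 0.891, -0.0], [-0.0, -0.0, -1.0]]
ft_force: [-0.4, -0.5, -0.8]
gripper_width: 0.0157
finger_force: 30.0
```

Emit:
send_rows:
  deltas:
    - [1,-0.2,0.6,-1,0]
    - [1,0,0,-1,0]
    - [1,0,0,-1,0]
    - [1,0,0,-1,0]
    - [1,0,0,0,0]

```text
clock: 14.08
tool_pos: [0.5398, 0.019, 0.1039]
tcp_rot: [[-0.891, 0.454, -0.001], [0.454, 0.891, 0.0], [0.001, -0.0, -1.0]]
ft_force: [0.3, 0.2, -1.3]
gripper_width: 0.0157
finger_force: 30.0
```

Emit:
send_rows:
  deltas:
    - [1,0,0,-1,0]
    - [1,0,0,-1,0]
    - [1,0,0,-1,0]
    - [1,0,0,0,0]

```text
clock: 14.42
tool_pos: [0.5398, 0.019, 0.1009]
tcp_rot: [[-0.891, 0.454, -0.0], [0.454, 0.891, 0.0], [0.0, -0.0, -1.0]]
ft_force: [-0.2, -0.3, -1.5]
gripper_width: 0.0157
finger_force: 30.0
```

Emit:
send_rows:
  deltas:
    - [1,0,0,-1,0]
    - [1,0,0,-1,0]
    - [1,0,0,0,0]

```text
clock: 14.67
tool_pos: [0.5398, 0.019, 0.099]
tcp_rot: [[-0.891, 0.454, -0.0], [0.454, 0.891, 0.0], [0.0, -0.0, -1.0]]
ft_force: [-0.2, 0.1, -1.7]
gripper_width: 0.0156
finger_force: 30.0
```

Going in freely. The last 1.6 mm remain until it seats.

Emit:
send_rows:
  deltas:
    - [1,0,0,-0.8,0]
    - [1,0,0,-0.5,0]
    - [1,0,0,0,0]

```text
clock: 14.92
tool_pos: [0.5399, 0.019, 0.0978]
tcp_rot: [[-0.891, 0.454, -0.0], [0.454, 0.891, 0.0], [0.0, -0.0, -1.0]]
ft_force: [-1.2, 0.6, -1.7]
gripper_width: 0.0158
finger_force: 30.0
```

Emit:
send_rows:
  deltas:
    - [1,0,0,-0.5,0]
    - [1,0,0,0,0]

```text
clock: 15.08
tool_pos: [0.54, 0.019, 0.0975]
tcp_rot: [[-0.891, 0.454, 0.0], [0.454, 0.891, 0.0], [-0.0, 0.0, -1.0]]
ft_force: [0.3, -0.1, -1.4]
gripper_width: 0.0156
finger_force: 30.0
```

Emit:
send_rows:
  deltas:
    - [1,0,0,-0.5,0]
    - [1,0,0,0,0]

```text
clock: 15.25
tool_pos: [0.5401, 0.019, 0.0974]
tcp_rot: [[-0.891, 0.454, 0.0], [0.454, 0.891, -0.0], [-0.0, -0.0, -1.0]]
ft_force: [-1.7, -0.7, 1.5]
gripper_width: 0.0154
finger_force: 30.0
```

Seated: contact at z 0.0974, as predicted. Now the clockwise twist.

Emit:
send_rows:
  deltas:
    - [1,0,0,-0.3,0]
    - [1,0,0,0,-0.04]
    - [1,0,0,0,-0.06]
    - [1,0,0,0,-0.06]
    - [1,0,0,0,-0.06]

```text
clock: 15.67
tool_pos: [0.5407, 0.0191, 0.0974]
tcp_rot: [[-0.769, 0.639, 0.002], [0.639, 0.769, -0.0], [-0.001, 0.001, -1.0]]
ft_force: [-0.3, 0.5, 1.7]
gripper_width: 0.0161
finger_force: 30.0
```

Emit:
send_rows:
  deltas:
    - [1,0,0,0,-0.06]
    - [1,0,0,0,-0.06]
    - [1,0,0,0,-0.06]
    - [1,0,0,0,0]

```text
clock: 16.0
tool_pos: [0.5406, 0.0191, 0.0974]
tcp_rot: [[-0.644, 0.765, 0.001], [0.765, 0.644, -0.0], [-0.001, 0.001, -1.0]]
ft_force: [0.2, 0.6, 3.6]
gripper_width: 0.0157
finger_force: 30.0
```

```bash
python3 - <<'E'
from h import *
s=r.sense();R=np.array(s['tcp_rot']);print(s['clock'],s['tool_pos'],np.arctan2(-R[0,1],R[1,1])+.471,s['ft_force'],s['moment'])
E
```

```text
16.0 [0.54061741 0.01905254 0.09743928] -0.4005883218966825 [0.16313266 0.60628852 3.55656628] [ 0.09052244  0.23688524 -0.03674704]
```

Emit:
send_rows:
  deltas:
    - [1,0,0,0,-0.06]
    - [1,0,0,0,-0.06]
    - [1,0,0,0,-0.06]
    - [1,0,0,0,-0.06]
    - [1,0,0,0,-0.06]

```text
clock: 16.42
tool_pos: [0.5405, 0.019, 0.0974]
tcp_rot: [[-0.389, 0.921, 0.001], [0.921, 0.389, -0.0], [-0.001, 0.001, -1.0]]
ft_force: [-0.9, 0.2, 4.1]
gripper_width: 0.016
finger_force: 30.0
```

Emit:
send_rows:
  deltas:
    - [1,0,0,0,0]
    - [1,0,0,0,0]
    - [1,0,0,0,0]

```text
clock: 16.67
tool_pos: [0.5405, 0.019, 0.0974]
tcp_rot: [[-0.391, 0.92, 0.001], [0.92, 0.391, -0.0], [-0.001, 0.001, -1.0]]
ft_force: [-0.2, 0.7, 5.6]
gripper_width: 0.0159
finger_force: 30.0
```

```bash
python3 - <<'E'
from h import *
s=r.sense();R=np.array(s['tcp_rot']);print(s['clock'],s['tool_pos'],np.arctan2(-R[0,1],R[1,1])+.471,s['ft_force'],s['moment'])
w=get('wrist');a=get('side')
cv2.imwrite('pics/w6.png',np.hstack([cv2.resize(w['img'][140:340,180:380,::-1],(400,400),interpolation=2),cv2.resize(a['img'][170:290,205:325,::-1],(400,400),interpolation=2)]))
E
```

```text
16.6667 [0.54052947 0.01896696 0.09742762] -0.6980222565888535 [-0.16162174  0.69959721  5.55741532] [-0.00791591  0.31450944 -0.00466789]
```

View pics/w6.png

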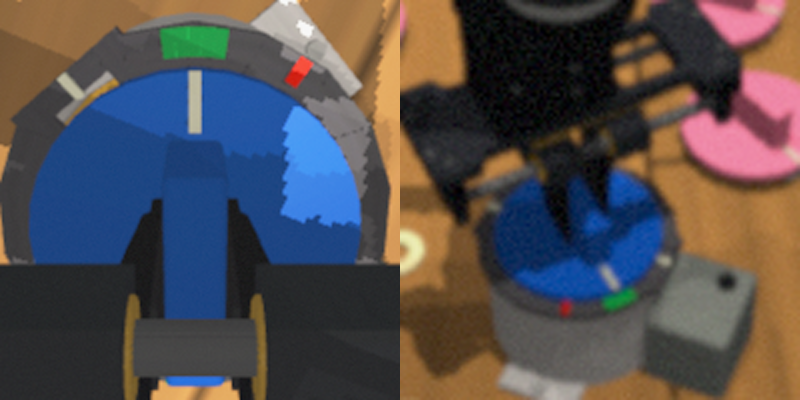

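The white line (crop (195,102)) points at the middle of the green band (195,42), short of the red mark (299,71). The lid is flat on the rim and still gripped. The job is ready to hand in.

```bash
python3 -c "
from station import r
print(r.finish_job())"
```

```text
the job is handed in; nothing more can be done
None
```

The job is handed in: the housing was set down gently on the pot floor and released, the blue lid sits flat and is held by the gripper at about 0.70 rad, mid green band, and nothing else was touched; the hand-in returned no verdict.

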